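Raise the telescopic dessert stand and hold it up

ROBOT

A 6-joint arm with a two-finger parallel gripper is mounted at the origin on the work surface. World frame = base frame: x ahead of the robot, y to its left, z up, the work surface at z = 0. Lengths are in m, angles in rad, forces in N, time in s.
With the tool pointing down it reaches from about 0.425 to 0.925 m from the base axis. Payload 12.5 kg.
Tool frame: the origin (TCP) lies on the centre line of the jaws, within the pads' length; the fingertips stand 17 mm ahead of it and the grasp point (between the pads) lies 2 mm behind it; z points along the fingers, y is the direction in which the jaws open and shut (so a half turn about z gives the same grasp; the last joint's range is limited). The gripper opens to 85 mm and grips with 20 to 120 N. Pads are 22 mm wide; open, the fingers measure 114 mm over their backs; the gripper's body (76 mm by 85 mm) begins 54 mm behind the grasp point. The pads swing forward as they close: fully open they stand 13 mm farther back than shut.
Start: joints at [1.162, 0.491, 1.559, -0, 1.092, -0.106], TCP at [0.186, 0.597, 0.248] pointing down, gripper open.
Joint ranges: [-3.1, 3.1], [-0.84, 2.19], [0.05, 2.79], [-1.13, 4.28], [0.06, 2.93], [-2.69, 2.69]. Speed limits (rad/s): [2.22, 2.22, 2.79, 3.14, 3.14, 3.14].

INTERFACE

Orientations are given as a rotation vector (axis times angle).
In Python, from rig import manip gives the robot as it stands.
- The arm moves only by the tool drive_tool, never from a script. Its argument "increments" is a list of rows, each an object with "delta_rot": the turn, a rotation vector about the tool's x, y, z in rad, a list of three; "slide": the shift along the tool's x, y, z in m, a list of three; "claw": the gripper's target within -1 to 1 (shut at 1, half-way at 0, fully open at -1). A call has 1 to 12 rows; each row is the pose to reach, as a shift and turn from the pose commanded when the call began, along the tool's axes at that moment; what a row does not reach only later rows make up. A row lasts 1/12 s, in which the tool goes at most 41.7 mm and 7.16 degrees, less where a joint would pass 70% of its speed; a pose out of reach is approached as far as the arm can. A call with a gripper value outside its range is refused whole. The fingers move at their own pace and stop on an object; "squeeze" is the grip in N (left out, the last holds). Time passes only in rows, so rows that repeat a pose let the fingers close. It gives the time, the measured TCP pose, the force and the opening at its end, in the units of the state.
- manip.sense(): the state, without advancing time (a new reading comes with each control period).
- manip.snapshot(name): name is "side" or "top"; returns the picture (420x560x3 uint8, red, green, blue); there is no depth.
- manip.camera_model(name): a dict with "fx", "fy", "cx", "cy" (pixels), "pose" (4x4, takes a point from camera to world coordinates). Camera axes: x right, y up, looking along -z (the intrinsics and any distortion apply to the point x, -y, -z); pixel columns grow to the right and rows downward; lengths in m; the calibration is good to about 2 mm. A picture is of the moment at which its call begins. camera_model takes no time and is no camera call.
- manip.sign_off(): hands the job in, once; it reports no verdict.
Trained networks look in the newest picture that a camera, given by its name, has taken for a name from the list of things; names that differ only in an ending like _2 or _b are one class to them, and where a whole thing is asked for, a point or a joint stands for the part that bears it (a point fixed in the world has none). Each returns a list of dicts, best first, with "score" (0 to 1); they miss things now and then, are a little off and sometimes report something else, mostly with a low value. They report only what shows in the picture. A call takes as long as a camera call.
- manip.boxes_of(label, camera): "location" ([column, row] in pixels, amid what is visible of it).
- manip.masks_of(label, camera): "region" (420x560 bool, what is visible of it) and "location" ([column, row] in pixels, amid what is visible of it).
The state is a dict: "clock": time; "q": joint angles; "qd": joint speeds; "joint_torque": joint torques, N m; "ee_pos": TCP position; "tcp_rot": TCP orientation; "wrist_force": force on the tool from outside, world axes, zero at the start; "ft_torque": the same for the moment, N m; "grip_width": opening from 0.0 (shut) to 1.0 (fully open).
Only numpy, scipy, OpenCV 4.12 (cv2) and the standard library are available. Lean on these libraries where they do the work, as an engineer would, in place of code of your own. Each camera call takes 0.05 s, during which the arm holds its last target. There are 200 camera calls.

TASK

The three-tier dessert stand has just been put back together, collapsed, and its column is not yet fully home in the base: press straight down on the lift handle until the column is fully seated. Then squeeze the release button in the handle's cheek and draw the tiers up past the first stop to the second stop, gently enough that the column does not pull out of the base again. Finish while still holding the handle there with the stand fully extended (nothing but your grip keeps it up until the lock is fitted), and leave the other things on the bench as they are.

Things in the scene. Friction and masses are not known exactly. Their poses are not given: they have to be found in the camera images.
- stand: Fixed bare-metal telescopic stand: three round tiers (260, 210, 160 mm across) on one column, stacked close while collapsed (top faces then 21, 108, 124 mm above the bench). Origin: centre of its underside; z up the column. It stays put. It is on the left or the right of the bench; in the other place is a white one-tier pedestal.
- lift_handle: The lift handle's grip: an upright black block on a short neck over the top tier, 64 mm along x, 26 mm thick along y, 48 mm tall; origin at the block's centre, on the column's axis; z up, axes parallel to the stand's. It is 47 mm above the top tier's plate; with the column home it is 171 mm above the bench collapsed, 321 mm fully extended.
- button_face (a point): Centre of the outer face of the grey release button (34 mm along x, 28 mm tall), 5 mm out of the grip's +y cheek, 18 mm along +y from lift_handle and level with it. Pinching the grip across its thickness (along y, 31 mm wide with the button out, 26.5 mm squeezed) at this height squeezes it.
- handle_top (a point): Centre of the flat top of the lift handle (64 x 26 mm), 24 mm above its centre. Pushing down here pushes the whole column down.
- column (a joint): How far the push-fit column (with all tiers and the handle) stands proud of its seat in the base, m: 0 is fully home (hard stop); it starts 0.007 to 0.014 proud, a gap between the column's black foot flange and the base's steel boss. It stays where it is left: about 12 N pushes it down, and a pull of over about 23 N (against the latch or the last stop) draws it out.
- button (a joint): Travel of the release button, m: 0 is out, 0.0045 fully squeezed (spring, 3 N rising to 7 N). From about 0.003 on it frees the latch inside the column; out, the latch keeps the tiers down (2 mm of play).
- top_tier (a joint): Rise of the top tier and handle out of the middle tube, m: 0 collapsed (latched), 0.075 is its stop, the first stop. Once off the latch it sinks back by its weight if let go; lifting takes about 3 N.
- mid_tier (a joint): Rise of the middle tier out of the fixed tube, m: 0 down, 0.075 is its stop, the second stop. The top tier lifts it along once past the first stop (about 6 N in all), so the handle rises 0.150 altogether.
- pedestal: Fixed white one-tier cake pedestal, plate 220 mm across, 80 mm high, five macarons on it up to 102 mm. Origin: centre of its underside. Not to be used.
- cup_a_center (a point): Centre of an empty clear dessert cup, 70 mm across the mouth, 55 mm tall. Leave alone.
- cup_b_center (a point): Centre of another such cup. Leave alone.
- cup_c_center (a point): Centre of a third such cup. Leave alone.
- scraper_center (a point): Middle of a yellow bowl scraper lying flat, 240 mm long, 12 mm thick. Leave alone.
- whisk_center (a point): Middle of a steel whisk lying on the bench, 290 mm long, 63 mm thick at the wires. Leave alone.
- nozzle_center (a point): Centre of a steel piping nozzle standing on its wide end, 34 mm across, 48 mm tall. Leave alone.

How it is judged:
On the way, in this order (a step that is already met when the one before it is completed fails the run):
1. the column is pressed fully home in the base while still collapsed (value of joint column below 0.002 m and value of joint top_tier below 0.004 m), for 0.1 s.
2. the top tier is drawn out to the first stop (value of joint top_tier above 0.07 m), for 0.05 s.
3. the middle tier is drawn out to the second stop, the column still home (value of joint each of mid_tier, top_tier above 0.07 m and value of joint column below 0.004 m), for 0.2 s.
At the end, for the whole second after the job is handed in: The robot still holds the lift handle in its fingers; top and middle tier are both within 5 mm of their stops and still, and the column is home in the base within 4 mm (all of step 3 and contact force between the fingers and lift_handle above 3 N and height (world z) of lift_handle above 0.31 m and velocity of joint mid_tier between -0.01 and 0.01 m/s); the arm keeps its last pose, push and grip.
It fails at once if one of the loose things on the bench (cups, scraper, whisk, nozzle) is moved by more than 3 cm (distance of any of cup_a_center, cup_b_center, cup_c_center, scraper_center, whisk_center, nozzle_center from where it was at the start of the episode above 0.03 m).
It also fails if it takes over 45 s, if anything falls off the work surface, if the arm or the gripper's body presses on something with over 40 N, if the wrist force passes 120 N, or if a joint passes its speed limit or range.

## Working session

There is one attempt and no reset: what is moved stays moved. The work goes in short steps, Python scripts to look and compute and a tool call to move; the robot and the scene stay as the last step left them, time stands still between calls to the robot, and variables do not carry over. Pictures are saved under pics/ and viewed, about 8 in all and at most 12, crops included, and the job is handed in when it is done.

Besides the shell and the picture viewer there is one more tool, called after "Request:" as a command line: name --argument value ..., lists and objects as JSON in quotes. drive_tool: Moves the arm, as the interface text tells. Its arguments: {"type":"object","properties":{"increments":{"type":"array"},"squeeze":{"type":"number"}},"required":["increments"]}

```bash
mkdir -p pics; cat > h.py <<'E'
import numpy as np, cv2
from rig import manip
def ray(cam,px):
    m=manip.camera_model(cam); T=np.array(m["pose"])
    d=np.array([(px[0]-m["cx"])/m["fx"],-(px[1]-m["cy"])/m["fy"],-1.])
    return T[:3,3],T[:3,:3]@d
def at_z(cam,px,z):
    o,d=ray(cam,px); return o+d*(z-o[2])/d[2]
def proj(cam,p):
    m=manip.camera_model(cam); T=np.array(m["pose"]); c=T[:3,:3].T@(np.array(p)-T[:3,3])
    return np.array([m["cx"]+m["fx"]*c[0]/-c[2], m["cy"]-m["fy"]*c[1]/-c[2]])
def tri(a,b):
    (o1,d1),(o2,d2)=ray(*a),ray(*b)
    A=np.stack([d1,-d2],1); t=np.linalg.lstsq(A,o2-o1,rcond=None)[0]
    p,q=o1+d1*t[0],o2+d2*t[1]; return (p+q)/2,np.linalg.norm(p-q)
E
python3 - <<'E'
from h import *
S=manip.sense(); print({k:np.round(v,3).tolist() for k,v in S.items()})
ims=[]
for c in("side","top"):
    im=manip.snapshot(c); cv2.imwrite(f"pics/{c}0.png",im[:,:,::-1])
    m=manip.camera_model(c); print(c,{k:np.round(v,3).tolist() for k,v in m.items()})
    for l in("lift_handle","button_face","handle_top","stand","pedestal"):
        print(c,l,[(np.round(r["score"],2),np.round(r["location"]).tolist()) for r in manip.boxes_of(l,c)][:3])
E
```

```text
{'clock': 0.0, 'q': [1.162, 0.492, 1.559, 0.0, 1.092, -0.106], 'qd': [0.002, 0.0, 0.0, -0.0, -0.0, 0.001], 'joint_torque': [0.001, -61.845, -26.16, -0.0, 0.004, 0.0], 'ee_pos': [0.186, 0.596, 0.248], 'tcp_rot': [-0.474, -3.105, 0.002], 'wrist_force': [0.286, -0.143, -0.471], 'ft_torque': [0.047, 0.014, 0.063], 'grip_width': 0.998}
side {'fx': 400.251, 'fy': 400.251, 'cx': 283.129, 'cy': 212.209, 'pose': [[0.995, 0.076, -0.062, 0.438], [-0.097, 0.659, -0.746, -0.895], [-0.016, 0.748, 0.663, 0.968], [0.0, 0.0, 0.0, 1.0]]}
side lift_handle [(np.float64(0.49), [298.0, 167.0])]
side button_face [(np.float64(0.37), [218.0, 358.0])]
side handle_top [(np.float64(0.5), [359.0, 228.0]), (np.float64(0.49), [299.0, 166.0])]
side stand [(np.float64(0.64), [299.0, 193.0])]
side pedestal [(np.float64(0.94), [322.0, 284.0])]
top {'fx': 386.658, 'fy': 386.658, 'cx': 277.252, 'cy': 210.099, 'pose': [[-0.007, 0.997, -0.075, 0.435], [-1.0, -0.008, -0.003, 0.026], [-0.004, 0.075, 0.997, 1.13], [0.0, 0.0, 0.0, 1.0]]}
top lift_handle [(np.float64(0.28), [411.0, 287.0])]
top button_face [(np.float64(0.41), [204.0, 184.0])]
top handle_top [(np.float64(0.93), [199.0, 179.0]), (np.float64(0.35), [270.0, 122.0])]
top stand [(np.float64(0.9), [211.0, 187.0])]
top pedestal [(np.float64(0.9), [364.0, 179.0])]
```

View pics/side0.png

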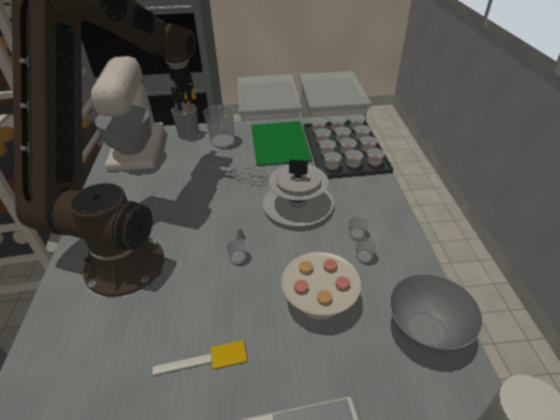

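View pics/top0.png

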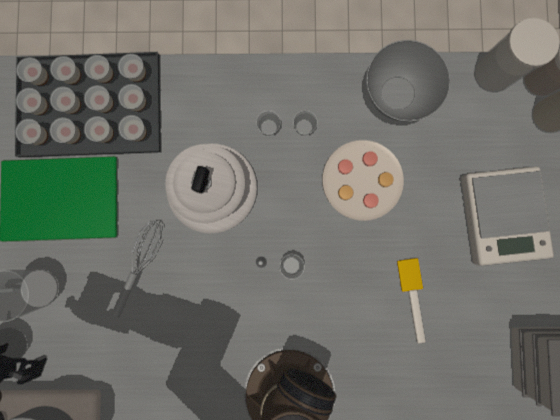

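The stand is on the left: its black handle shows at (201,180) in top and (298,167) in side. The pedestal with macarons is at (364,180) in top. Next I measure the handle's axis and yaw.

```bash
python3 - <<'E'
from h import *
t=cv2.imread("pics/top0.png"); s=cv2.imread("pics/side0.png")
def blob(im,x0,x1,y0,y1,th):
    g=im[y0:y1,x0:x1].max(2); m=(g<th).astype(np.uint8)
    n,l,st,c=cv2.connectedComponentsWithStats(m); k=1+np.argmax(st[1:,4])
    ys,xs=np.nonzero(l==k); return np.stack([xs+x0,ys+y0],1).astype(np.float32)
P=blob(t,175,230,150,210,60); r=cv2.minAreaRect(P); print("top",r,len(P))
Q=blob(s,280,320,150,185,60); print("side",Q.min(0),Q.max(0),Q.mean(0))
b=cv2.boxPoints(r)
for z in(.205,.18): print(z,np.round([at_z("top",p,z) for p in b],3).tolist())
p,e=tri(("top",P.mean(0)),("side",Q.mean(0))); print("tri",p.round(4),e)
for n,im,c,x,y,w in(("top",t,"top",201,181,32),("side",s,"side",299,175,38)):
    k=im[y-w:y+w,x-w:x+w]; cv2.imwrite(f"pics/c_{n}.png",cv2.resize(k,None,fx=400/(2*w),fy=400/(2*w),interpolation=cv2.INTER_CUBIC))
a,b=cv2.imread("pics/c_top.png"),cv2.imread("pics/c_side.png")
cv2.imwrite("pics/crop0.png",np.hstack([a[:400,:398],b[:400,:398]]))
E
```

```text
top ((200.8113250732422, 179.16038513183594), (14.56021785736084, 25.68642234802246), 15.945395469665527) 339
side [288. 160.] [308. 177.] [297.94116 167.45589]
0.205 [[0.556, 0.238, 0.205], [0.616, 0.222, 0.205], [0.606, 0.188, 0.205], [0.546, 0.205, 0.205]]
0.18 [[0.559, 0.244, 0.18], [0.621, 0.227, 0.18], [0.611, 0.192, 0.18], [0.549, 0.209, 0.18]]
tri [0.5854 0.2198 0.1765] 6.956457724276917e-05
```

View pics/crop0.png

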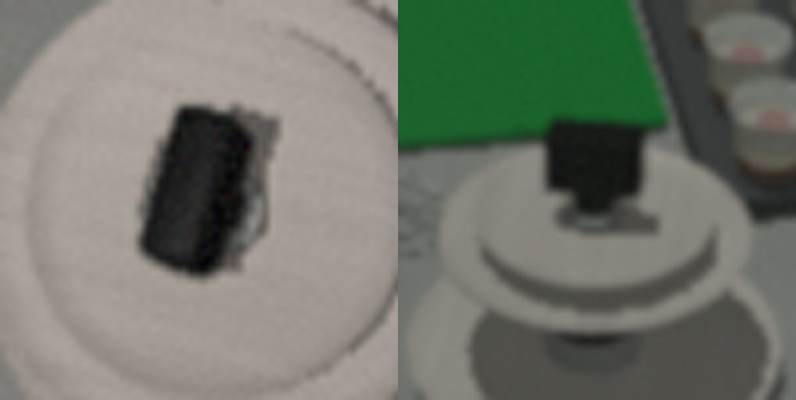

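The crop shows the handle's long axis at about -15° from world x. Its axis is near (0.585, 0.218), and triangulating the block gave z≈0.177, which fits a column about 1 cm proud. I'll move above it with the jaws shut.

Request:
drive_tool --increments '[{"delta_rot": [0,0,0],"slide": [0,0,-0.04],"claw": 1},{"delta_rot": [0,0,-0.02],"slide": [-0.04,-0.02,-0.05],"claw": 1},{"delta_rot": [0,0,-0.042],"slide": [-0.493,-0.241,-0.052],"claw": 1},{"delta_rot": [0,0,-0.042],"slide": [-0.493,-0.241,-0.052],"claw": 1},{"delta_rot": [0,0,-0.042],"slide": [-0.493,-0.241,-0.052],"claw": 1},{"delta_rot": [0,0,-0.042],"slide": [-0.493,-0.241,-0.052],"claw": 1},{"delta_rot": [0,0,-0.042],"slide": [-0.493,-0.241,-0.052],"claw": 1},{"delta_rot": [0,0,-0.042],"slide": [-0.493,-0.241,-0.052],"claw": 1},{"delta_rot": [0,0,-0.042],"slide": [-0.493,-0.241,-0.052],"claw": 1},{"delta_rot": [0,0,-0.042],"slide": [-0.493,-0.241,-0.052],"claw": 1},{"delta_rot": [0,0,-0.042],"slide": [-0.493,-0.241,-0.052],"claw": 1},{"delta_rot": [0,0,-0.042],"slide": [-0.493,-0.241,-0.052],"claw": 1}]'

```text
clock: 1.6
ee_pos: [0.5198, 0.2806, 0.3]
tcp_rot: [0.409, 3.115, 0.0]
wrist_force: [0.6, 1.3, -0.1]
grip_width: -0.003
```

Request:
drive_tool --increments '[{"delta_rot": [0,0,0],"slide": [0,0,0],"claw": 1},{"delta_rot": [0,0,0],"slide": [0,0,0],"claw": 1},{"delta_rot": [0,0,0],"slide": [0,0,0],"claw": 1}]'

```text
clock: 1.85
ee_pos: [0.5184, 0.2822, 0.2997]
tcp_rot: [-0.41, -3.114, -0.0]
wrist_force: [0.9, 0.8, 0.5]
grip_width: -0.001
```

Request:
drive_tool --increments '[{"delta_rot": [0,0,0],"slide": [-0.04,-0.022,0],"claw": 1},{"delta_rot": [0,0,0],"slide": [-0.081,-0.045,0],"claw": 1},{"delta_rot": [0,0,0],"slide": [-0.081,-0.045,0.03],"claw": 1},{"delta_rot": [0,0,0],"slide": [-0.081,-0.045,0.06],"claw": 1},{"delta_rot": [0,0,0],"slide": [-0.081,-0.045,0.06],"claw": 1}]'

```text
clock: 2.27
ee_pos: [0.583, 0.2181, 0.2348]
tcp_rot: [-0.407, -3.108, 0.004]
wrist_force: [-1.0, -0.3, -1.4]
grip_width: 0.0
```

```bash
python3 - <<'E'
from h import *
S=manip.sense(); print(np.round(S["ee_pos"],4),S["wrist_force"])
tip=np.array(S["ee_pos"])-[0,0,.017]
out=[]
for c in("side","top"):
    im=manip.snapshot(c)[:,:,::-1].copy(); print(c,proj(c,tip))
    x,y=(299,165) if c=="side" else (201,181)
    k=cv2.resize(im[y-40:y+40,x-40:x+40],(398,398),interpolation=cv2.INTER_CUBIC); f=398/80
    p=(proj(c,tip)-[x-40,y-40])*f; cv2.circle(k,tuple(int(v) for v in p),3,(0,0,255),-1); out.append(k)
cv2.imwrite("pics/crop1.png",np.hstack(out))
E
```

```text
[0.583  0.2181 0.2348] [-1.01758263 -0.28957865 -1.3535809 ]
side [297.41792104 157.63928187]
top [197.69938334 177.47100259]
```

View pics/crop1.png

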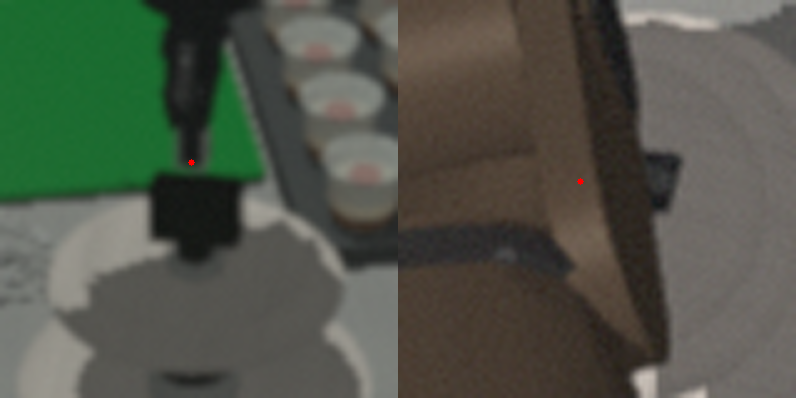

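The fingertips at side crop (190,165) are centred over the block, whose top edge spans x 152–240 at y≈178. I press down slowly now.

Request:
drive_tool --increments '[{"delta_rot": [0,0,0],"slide": [0,0,0.006],"claw": 1},{"delta_rot": [0,0,0],"slide": [0,0,0.01],"claw": 1},{"delta_rot": [0,0,0],"slide": [0,0,0.013],"claw": 1},{"delta_rot": [0,0,0],"slide": [0,0,0.016],"claw": 1},{"delta_rot": [0,0,0],"slide": [0,0,0.019],"claw": 1},{"delta_rot": [0,0,0],"slide": [0,0,0.022],"claw": 1},{"delta_rot": [0,0,0],"slide": [0,0,0.022],"claw": 1}]'

```text
clock: 2.95
ee_pos: [0.5854, 0.2181, 0.2181]
tcp_rot: [0.408, 3.114, 0.001]
wrist_force: [-1.1, 0.6, 2.2]
grip_width: -0.006
```

Request:
drive_tool --increments '[{"delta_rot": [0,0,0],"slide": [0,0,0.003],"claw": 1},{"delta_rot": [0,0,0],"slide": [0,0,0.005],"claw": 1},{"delta_rot": [0,0,0],"slide": [0,0,0.007],"claw": 1},{"delta_rot": [0,0,0],"slide": [0,0,0.007],"claw": 1}]'

```text
clock: 3.28
ee_pos: [0.5856, 0.2181, 0.2119]
tcp_rot: [0.408, 3.113, 0.001]
wrist_force: [-2.6, -0.9, 8.5]
grip_width: -0.001
```

Request:
drive_tool --increments '[{"delta_rot": [0,0,0],"slide": [0,0,0.003],"claw": 1},{"delta_rot": [0,0,0],"slide": [0,0,0.006],"claw": 1},{"delta_rot": [0,0,0],"slide": [0,0,0.006],"claw": 1}]'

```text
clock: 3.53
ee_pos: [0.5869, 0.2184, 0.2111]
tcp_rot: [0.407, 3.106, 0.005]
wrist_force: [-11.4, -2.6, 49.0]
grip_width: -0.001
```

The force rose sharply to 49 N at TCP z=0.211, which puts the handle top at about 0.194 against 0.195 when home. So the column is on its hard stop. I lift, open, and descend around the grip.

Request:
drive_tool --increments '[{"delta_rot": [0,0,0],"slide": [0,0,-0.025],"claw": 1},{"delta_rot": [0,0,0],"slide": [0,0,-0.055],"claw": -1},{"delta_rot": [0,0,0],"slide": [0,0,-0.055],"claw": -1},{"delta_rot": [0,0,0],"slide": [0,0,-0.055],"claw": -1},{"delta_rot": [0,0,0],"slide": [0,0,-0.055],"claw": -1},{"delta_rot": [0,0,0],"slide": [0,0,-0.055],"claw": -1},{"delta_rot": [0,0,0],"slide": [0,0,-0.055],"claw": -1},{"delta_rot": [0,0,0],"slide": [0,0,-0.055],"claw": -1}]'

```text
clock: 4.2
ee_pos: [0.5851, 0.2179, 0.2588]
tcp_rot: [-0.408, -3.114, 0.001]
wrist_force: [0.3, -0.3, 0.7]
grip_width: 0.974
```

```bash
python3 - <<'E'
from h import *
S=manip.sense(); print(np.round(S["ee_pos"],4),S["grip_width"])
im=manip.snapshot("side")[:,:,::-1]; k=cv2.resize(im[125:225,239:359],(720,600),interpolation=cv2.INTER_CUBIC)
cv2.imwrite("pics/crop2.png",k)
g=im[150:185,280:320].max(2); 
print("predicted handle block corners px", [np.round(proj("side",[.585+a*.966,.218-a*.259,z]),1).tolist() for a in(-.032,.032) for z in(.195,.147)])
E
```

```text
[0.5851 0.2179 0.2588] 0.9744766271645103
predicted handle block corners px [[288.6, 162.5], [288.7, 174.0], [307.4, 164.0], [307.0, 175.6]]
```

View pics/crop2.png

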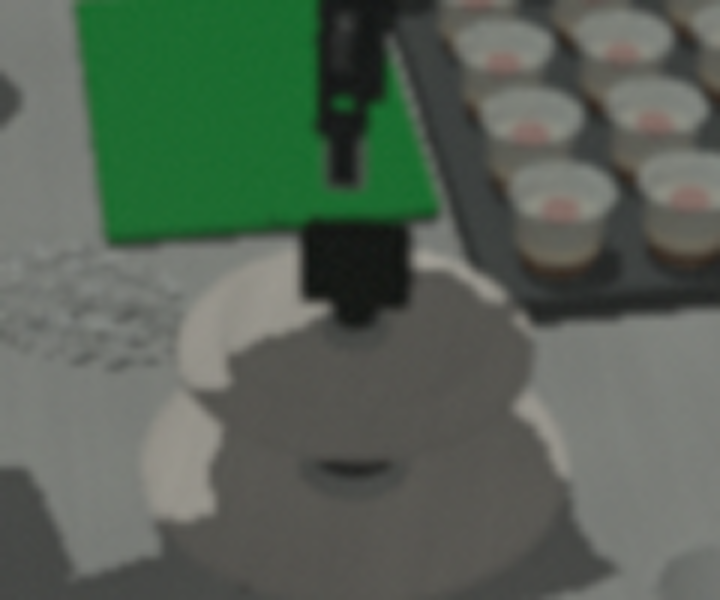

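The block at crop x 303–411, y 222–300 matches the predicted home position within a pixel. I descend and grip.

Request:
drive_tool --increments '[{"delta_rot": [0,0,0],"slide": [0,0,0.025],"claw": -1},{"delta_rot": [0,0,0],"slide": [0,0,0.05],"claw": -1},{"delta_rot": [0,0,0],"slide": [0,0,0.075],"claw": -1},{"delta_rot": [0,0,0],"slide": [0,0,0.09],"claw": -1},{"delta_rot": [0,0,0],"slide": [0,0,0.09],"claw": -1},{"delta_rot": [0,0,0],"slide": [0,0,0.09],"claw": -1}]' --squeeze 30

```text
clock: 4.75
ee_pos: [0.5852, 0.2179, 0.1693]
tcp_rot: [-0.408, -3.114, 0.001]
wrist_force: [-0.4, 0.2, 0.6]
grip_width: 1.003
```

Request:
drive_tool --increments '[{"delta_rot": [0,0,0],"slide": [0,0,0],"claw": 1},{"delta_rot": [0,0,0],"slide": [0,0,0],"claw": 1},{"delta_rot": [0,0,0],"slide": [0,0,0],"claw": 1},{"delta_rot": [0,0,0],"slide": [0,0,0],"claw": 1},{"delta_rot": [0,0,0],"slide": [0,0,0],"claw": 1},{"delta_rot": [0,0,0],"slide": [0,0,0],"claw": 1},{"delta_rot": [0,0,0],"slide": [0,0,0],"claw": 1},{"delta_rot": [0,0,0],"slide": [0,0,0],"claw": 1}]' --squeeze 30

```text
clock: 5.42
ee_pos: [0.5862, 0.2197, 0.1712]
tcp_rot: [0.408, 3.111, 0.006]
wrist_force: [1.8, 10.6, 4.9]
grip_width: 0.302
```

The opening of 0.302 (25.7 mm) means the button is squeezed. I relax the 2 mm lateral offset and start lifting.

Request:
drive_tool --increments '[{"delta_rot": [0,0,0],"slide": [0,0.002,-0.001],"claw": 1},{"delta_rot": [0,0,0],"slide": [0,0.002,-0.002],"claw": 1},{"delta_rot": [0,0,0],"slide": [0,0.002,-0.004],"claw": 1},{"delta_rot": [0,0,0],"slide": [0,0.002,-0.006],"claw": 1},{"delta_rot": [0,0,0],"slide": [0,0.002,-0.008],"claw": 1},{"delta_rot": [0,0,0],"slide": [0,0.002,-0.008],"claw": 1}]' --squeeze 30

```text
clock: 5.92
ee_pos: [0.5861, 0.2203, 0.1783]
tcp_rot: [0.409, 3.114, 0.002]
wrist_force: [2.7, 4.9, -0.7]
grip_width: 0.3
```

Request:
drive_tool --increments '[{"delta_rot": [0,0,0],"slide": [0,0.001,-0.004],"claw": 1},{"delta_rot": [0,0,0],"slide": [0,0.001,-0.009],"claw": 1},{"delta_rot": [0,0,0],"slide": [0,0.001,-0.014],"claw": 1},{"delta_rot": [0,0,0],"slide": [0,0.001,-0.019],"claw": 1},{"delta_rot": [0,0,0],"slide": [0,0.001,-0.024],"claw": 1},{"delta_rot": [0,0,0],"slide": [0,0.001,-0.029],"claw": 1},{"delta_rot": [0,0,0],"slide": [0,0.001,-0.034],"claw": 1},{"delta_rot": [0,0,0],"slide": [0,0.001,-0.039],"claw": 1},{"delta_rot": [0,0,0],"slide": [0,0.001,-0.044],"claw": 1},{"delta_rot": [0,0,0],"slide": [0,0.001,-0.049],"claw": 1},{"delta_rot": [0,0,0],"slide": [0,0.001,-0.052],"claw": 1}]' --squeeze 30

```text
clock: 6.83
ee_pos: [0.5861, 0.2208, 0.2306]
tcp_rot: [0.408, 3.114, 0.0]
wrist_force: [2.0, -1.2, -4.2]
grip_width: 0.307
```

Request:
drive_tool --increments '[{"delta_rot": [0,0,0],"slide": [0,0,-0.004],"claw": 1},{"delta_rot": [0,0,0],"slide": [0,0,-0.008],"claw": 1},{"delta_rot": [0,0,0],"slide": [0,0,-0.011],"claw": 1},{"delta_rot": [0,0,0],"slide": [0,0,-0.013],"claw": 1},{"delta_rot": [0,0,0],"slide": [0,0,-0.015],"claw": 1},{"delta_rot": [0,0,0],"slide": [0,0,-0.017],"claw": 1},{"delta_rot": [0,0,0],"slide": [0,0,-0.019],"claw": 1},{"delta_rot": [0,0,0],"slide": [0,0,-0.021],"claw": 1},{"delta_rot": [0,0,0],"slide": [0,0,-0.024],"claw": 1},{"delta_rot": [0,0,0],"slide": [0,0,-0.024],"claw": 1}]' --squeeze 30

```text
clock: 7.67
ee_pos: [0.586, 0.2209, 0.2542]
tcp_rot: [0.408, 3.115, 0.0]
wrist_force: [1.7, -0.2, -4.1]
grip_width: 0.301
```

```bash
python3 - <<'E'
from h import *
im=manip.snapshot("side")[:,:,::-1]; k=cv2.resize(im[115:225,239:359],(655,600),interpolation=cv2.INTER_CUBIC)
cv2.imwrite("pics/crop3.png",k)
c=np.array([.5862,.2205,0])
for n,z in(("handle bottom",.147+.083),("top plate",.124+.083),("mid plate",.108+.008),("base plate",.021)):
    print(n,((proj("side",c+[0,0,z])-[239,115])*655/120).round())
E
```

```text
handle bottom [324. 213.]
top plate [323. 245.]
mid plate [322. 363.]
base plate [321. 476.]
```

View pics/crop3.png

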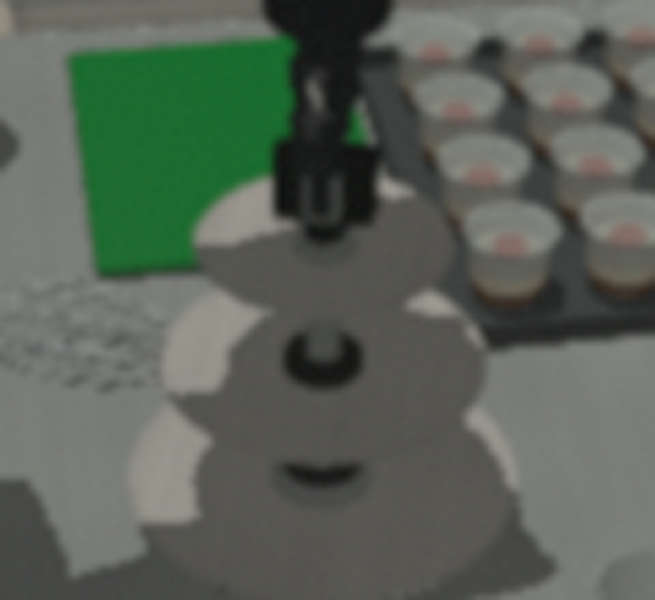

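The top tier hangs at crop y≈245 as predicted, and the middle tier is starting to rise with the base unmoved. Pull force is about 4 N. I continue up.

Request:
drive_tool --increments '[{"delta_rot": [0,0,0],"slide": [0,0,-0.005],"claw": 1},{"delta_rot": [0,0,0],"slide": [0,0,-0.01],"claw": 1},{"delta_rot": [0,0,0],"slide": [0,0,-0.015],"claw": 1},{"delta_rot": [0,0,0],"slide": [0,0,-0.02],"claw": 1},{"delta_rot": [0,0,0],"slide": [0,0,-0.025],"claw": 1},{"delta_rot": [0,0,0],"slide": [0,0,-0.03],"claw": 1},{"delta_rot": [0,0,0],"slide": [0,0,-0.035],"claw": 1},{"delta_rot": [0,0,0],"slide": [0,0,-0.04],"claw": 1},{"delta_rot": [0,0,0],"slide": [0,0,-0.045],"claw": 1},{"delta_rot": [0,0,0],"slide": [0,0,-0.05],"claw": 1},{"delta_rot": [0,0,0],"slide": [0,0,-0.055],"claw": 1},{"delta_rot": [0,0,0],"slide": [0,0,-0.055],"claw": 1}]' --squeeze 30

```text
clock: 8.72
ee_pos: [0.5861, 0.2209, 0.31]
tcp_rot: [0.408, 3.114, 0.001]
wrist_force: [0.3, -0.4, -4.0]
grip_width: 0.301
```

Request:
drive_tool --increments '[{"delta_rot": [0,0,0],"slide": [0,0,-0.002],"claw": 1},{"delta_rot": [0,0,0],"slide": [0,0,-0.004],"claw": 1},{"delta_rot": [0,0,0],"slide": [0,0,-0.006],"claw": 1},{"delta_rot": [0,0,0],"slide": [0,0,-0.007],"claw": 1},{"delta_rot": [0,0,0],"slide": [0,0,-0.008],"claw": 1},{"delta_rot": [0,0,0],"slide": [0,0,-0.008],"claw": 1}]' --squeeze 30

```text
clock: 9.22
ee_pos: [0.586, 0.2208, 0.317]
tcp_rot: [0.408, 3.115, 0.0]
wrist_force: [0.5, -0.9, -3.6]
grip_width: 0.304
```

Request:
drive_tool --increments '[{"delta_rot": [0,0,0],"slide": [0,0,-0.001],"claw": 1},{"delta_rot": [0,0,0],"slide": [0,0,-0.002],"claw": 1},{"delta_rot": [0,0,0],"slide": [0,0,-0.003],"claw": 1},{"delta_rot": [0,0,0],"slide": [0,0,-0.003],"claw": 1}]'

```text
clock: 9.55
ee_pos: [0.586, 0.2209, 0.32]
tcp_rot: [0.408, 3.115, 0.0]
wrist_force: [0.7, 0.1, -4.2]
grip_width: 0.3
```

Request:
drive_tool --increments '[{"delta_rot": [0,0,0],"slide": [0,0,-0.001],"claw": 1},{"delta_rot": [0,0,0],"slide": [0,0,-0.002],"claw": 1},{"delta_rot": [0,0,0],"slide": [0,0,-0.002],"claw": 1}]'

```text
clock: 9.8
ee_pos: [0.5859, 0.2208, 0.3214]
tcp_rot: [-0.408, -3.114, 0.0]
wrist_force: [1.9, -1.3, -8.7]
grip_width: 0.304
```

Force is rising (8.7 N) at a rise of 150.2 mm, so this is the second stop. I hold here and check.

Request:
drive_tool --increments '[{"delta_rot": [0,0,0],"slide": [0,0,0],"claw": 1},{"delta_rot": [0,0,0],"slide": [0,0,0],"claw": 1},{"delta_rot": [0,0,0],"slide": [0,0,0],"claw": 1},{"delta_rot": [0,0,0],"slide": [0,0,0],"claw": 1}]'

```text
clock: 10.13
ee_pos: [0.5859, 0.2208, 0.3214]
tcp_rot: [-0.408, -3.114, 0.0]
wrist_force: [2.1, 0.6, -11.8]
grip_width: 0.307
```

```bash
python3 - <<'E'
from h import *
S=manip.sense(); print(np.round(S["ee_pos"],4),np.round(S["wrist_force"],1),S["grip_width"])
im=manip.snapshot("side")[:,:,::-1]; k=cv2.resize(im[85:225,229:369],(600,600),interpolation=cv2.INTER_CUBIC)
cv2.imwrite("pics/crop4.png",k)
c=np.array([.5862,.2205,0])
for n,z in(("handle bottom",.297),("top plate",.274),("mid plate",.183),("base plate",.021)):
    print(n,((proj("side",c+[0,0,z])-[229,85])*600/140).round())
E
```

```text
[0.5859 0.2208 0.3214] [  2.1   0.6 -11.8] 0.3071162070129058
handle bottom [298. 221.]
top plate [298. 247.]
mid plate [296. 346.]
base plate [295. 502.]
```

View pics/crop4.png

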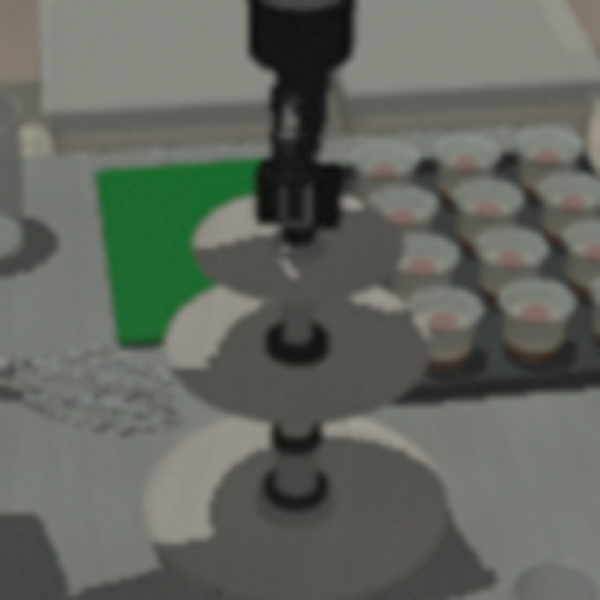

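All three tiers sit at the predicted pixels: top y≈247, middle ≈346, base ≈502. The foot flange is down on the boss at y≈490. The hold is steady, so I hand in.

```bash
python3 -c "
from h import *
print(manip.sign_off())"
```

```text
the job is handed in; nothing more can be done
None
```

The stand is fully extended and the gripper was still holding the handle at the second stop when I handed the job in at about 10 s of 45. No verdict came back.

- **Seating the column:** I pressed on the handle top with shut fingers until the force rose to 49 N at the hard stop. That put the handle top at about 0.194 m, against 0.195 m when home.
- **Drawing up the tiers:** I gripped across the button at 30 N; the opening of about 25.7 mm means it was squeezed. I then lifted slowly past the first stop to the second, a rise of 150.2 mm.
- **Pull on the column:** each reading I took on the way up was about 4 N. It was about 12 N at the final hold, well below the 23 N that draws the column out.
- **Last checks:** in the last side picture all three tiers and the handle sat where a home column and a full rise put them, and the foot flange was down on the boss. No check failed or disagreed.
- **Loose items:** the arm passed above the bench and its path came near none of the loose things. I did not measure their positions again at the end.

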